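# Right a toppled reagent bottle and clamp it

## Robot

A 7-joint arm with a two-finger parallel gripper is mounted at the origin on a cart in front of the work surface, level with it; the furniture and walls round the work are solid. World frame = base frame: x ahead of the robot, y to its left, z up, the work surface at z = 0. Lengths are in m, angles in rad, forces in N, time in s.
With the tool pointing down it reaches from about 0.425 to 0.925 m from the base axis. Payload 6.8 kg.
Tool frame: the origin (TCP) lies where the fingers leave the gripper's body, on its centre line; the fingertips stand 73 mm ahead of it and the grasp point (between the pads) lies 54 mm ahead of it; z points along the fingers, y is the line along which they close (so a half turn about z gives the same grasp; the last joint's range is limited). The gripper opens to 85 mm and grips with 20 to 120 N. Pads are 22 mm wide; open, the fingers measure 114 mm over their backs; the gripper's body (76 mm by 85 mm) begins 54 mm behind the grasp point. The pads swing forward as they close: fully open they stand 13 mm farther back than shut.
Start: joints at [-1.391, 0.477, 0.022, 1.555, -0.011, 1.109, -0.083], TCP at [0.192, 0.647, 0.304] pointing down, gripper open.
Joint ranges: [-2.96, 2.96], [-0.34, 2.1], [-1.41, 1.46], [0.24, 2.44], [-1.37, 4.51], [0.17, 1.92], [-2.96, 2.96]. Speed limits (rad/s): [2.39, 2.39, 3.14, 3.14, 3.14, 3.14, 3.14].

## Interface

Orientations are given as a rotation vector (axis times angle).
In Python, from bench import r gives the robot as it stands.
- The arm moves only by the shell command python3 drive.py [OPENING] [FORCE], which reads ROWS from standard input. ROWS is a JSON object whose key "rows" holds a list of rows, 1 to 5 of them, each of 6 numbers: dx, dy, dz in cm, then a rotation vector rx, ry, rz in units of 0.25 rad; each row is the pose to reach, as a shift and turn from the pose commanded when the command began, along the tool's axes at that moment; what a row does not reach only later rows make up. A row lasts 1/10 s, in which the tool goes at most 0.05 m and 0.15 rad, less where a joint would pass 70% of its speed; a pose out of reach is approached as far as the arm can. OPENING is the finger opening in m, set as the command begins (- or left out keeps the last). The fingers move at their own pace and stop on an object; FORCE is the grip in N (left out, the last holds). Time passes only in rows, so rows that do not move let the fingers close. It prints the time, the measured TCP pose, the force, the opening and the grip force at its end. Input that does not fit is refused with a message, and nothing moves.
- r.get_obs(): the state, without advancing time (a new reading comes with each control period).
- r.grab_frame(name): name is "scene" or "top"; returns (picture, depth): 400x640x3 uint8, blue, green, red; 400x640 float32, m along the optical axis (not along the pixel's ray), 0 where there is no reading.
- r.camera_info(name): a dict with "camera_matrix" (3x3 intrinsics, pixels), "R" (3x3) and "t" (3): a world point X has camera coordinates R X + t. Camera axes: x right, y down, z forward; pixel columns grow to the right and rows downward; lengths in m; the calibration is good to about 2 mm. A picture is of the moment at which its call begins. camera_info takes no time and is no camera call.
- r.hand_in(): hands the job in; it is judged then, once.
The state is a dict: "clock": time; "joints": joint angles; "qvel": joint speeds; "tau": joint torques, N m; "tcp_pos": TCP position; "orientation": TCP orientation; "contact_force": force on the tool from outside, world axes, zero at the start; "moment": the same for the moment, N m; "grip_width": finger opening in m; "gripper_force": force on a finger pad.
Only numpy, scipy, OpenCV 4.12 (cv2) and the standard library are available. Lean on these libraries where they do the work, as an engineer would, in place of code of your own. Each camera call takes 0.05 s, during which the arm holds its last target. There are 200 camera calls.

## Task

The square white bottle with the blue cap has toppled over and leans with its cap on the back plate of the blue bench clamp. Without picking it up off the bench, push it against the plate so that its cap climbs the plate until the bottle stands on its base, slide it along the plate right up to the end stop, and pump the red-handled lever in full strokes until the rubber pad holds the bottle firmly against the plate; then let the lever spring back. Leave the two round bottles and the beaker where they are.

Things in the scene. Friction and masses are not known exactly. Their poses are not given: they have to be found in the camera images.
- clamp: blue bench clamp for bottles, fixed to the bench. Origin: on the bench, where the axis of a clamped bottle belongs; x runs away from the operator to the back plate, y to the left along it, z up. In front (x -145 to -90 mm, y -39 to +19 mm) the crosshead with the lever, ears 96 mm high; from it the jaw's toothed bar sticks out towards the operator to x = -168 mm plus the jaw's travel
- back_plate (a point): point at the foot of the back plate's slippery white front face, in the middle of its length, at x = +26.5, y = +104.5 mm of the clamp. The plate is 290 mm long, 112 mm high, 10 mm thick
- end_stop (a point): point at the foot of the end stop's face, at x = 0, y = -26.5 mm of the clamp: a blue cheek at the right end of the plate, square to it, 60 mm high, 12 mm thick, from the plate to x = -145 mm
- bottle: square white plastic bottle, 52 x 52 mm, 118 mm to the top of its blue cap (34 mm in diameter, 21 mm long); body 82 mm high; about 0.26 kg. Origin: centre of its base; z axis from base to cap. Starts left of the clamp, toppled, its cap leaning on the plate and one edge of its base on the bench, its axis 40 degrees above level. It slides easily; pushed sideways over 50 mm up it may tip
- jaw (a joint): travel of the jaw to the back plate (m), 0 open, starts at 0 to 0.014. It carries the rubber pad, whose face is at x = -54 mm of the clamp plus this travel and meets a seated bottle at about 0.029. A full stroke of the lever moves it one tooth (8 mm; the first 4 to 12 mm), and a pawl keeps it from going back; the last tooth locks at 0.032, then further strokes do nothing
- lever (a joint): angle of the pump lever (rad): 0 at rest, leaning 0.27 away from the operator; 0.54 at the end of a stroke, leaning as far towards him. Over 0.48 takes a tooth; let it back below 0.05 before the next stroke. A spring of 2 to 5 N at the handle returns it. Hinge: along the clamp's y, at x = -125, y = 0, 80 mm above the bench. Pulling towards the operator closes the jaw
- lever_grip (a point): point on the axis of the lever's red plastic handle, 70 mm from the lever's hinge; the handle is 22 mm in diameter and reaches from 46 to 91 mm from the hinge; it can be pinched or hooked from above
- pad: sprung rubber pad on the jaw, 36 mm wide, from 23 to 63 mm above the bench; it gives up to 11 mm, 2.5 N per mm. Its origin is the clamp's plus the jaw's travel, not on the pad
- dark_bottle: bystander: round amber bottle with black cap, 57 mm in diameter, 115 mm tall, upright to the right of the clamp; origin at the centre of its base
- white_bottle: bystander: round white bottle with white cap, 52 mm in diameter, 98 mm tall, upright; origin at the centre of its base
- beaker: bystander: small beaker, blue inside, 56 mm in diameter, 71 mm tall, upright; origin at the centre of its base

How it is judged:
On the way, in this order (a step that is already met when the one before it is completed fails the run):
1. the bottle stands upright on its base, before the back plate (within 50 mm) (angle between bottle's own z axis and vertical below 0.08 rad and height (world z) of bottle below 0.006 m and x of bottle in the frame of clamp above -0.05 m), for 0.3 s.
2. the bottle stands in the clamp, within 10 mm of the end stop and of the back plate (angle between bottle's own z axis and vertical below 0.08 rad and height (world z) of bottle below 0.006 m and x of bottle in the frame of clamp above -0.01 m and y of bottle in the frame of clamp below 0.01 m), for 0.2 s.
3. the lever is pulled through a full stroke (value of joint lever above 0.42 rad).
4. the pad presses on the bottle and the jaw has reached its last tooth (contact force between pad and bottle above 3 N and value of joint jaw above 0.03 m), for 0.2 s.
At the end, for the whole second after the job is handed in: The bottle stands upright (within 0.08 rad) and still in the clamp, against the back plate (within 5 mm) and the end stop (within 10 mm), the pad pressing on it with over 3 N, the jaw locked on its last tooth (over 0.030), the lever back at rest (below 0.06) (all of step 4 and angle between bottle's own z axis and vertical below 0.08 rad and height (world z) of bottle below 0.006 m and x of bottle in the frame of clamp above -0.005 m and y of bottle in the frame of clamp between -0.006 and 0.01 m and value of joint lever below 0.06 rad and linear speed of bottle below 0.02 m/s); the robot touches nothing.
It fails at once if the bottle is picked up off the bench (its base centre over 50 mm high) (height (world z) of bottle above 0.05 m).
It fails at once if the black-capped bottle is moved over 20 mm (distance of dark_bottle from where it was at the start of the episode above 0.02 m).
It fails at once if the round white bottle is moved over 20 mm (distance of white_bottle from where it was at the start of the episode above 0.02 m).
It fails at once if the beaker is moved over 20 mm (distance of beaker from where it was at the start of the episode above 0.02 m).
It also fails if it takes over 64 s, if anything falls off the work surface, if the arm or the gripper's body presses on something with over 40 N, if the wrist force passes 120 N, or if a joint passes its speed limit or range.

## Working session

There is one attempt and no reset: what is moved stays moved. The work goes in short steps, Python scripts to look and compute and a shell command to move; the robot and the scene stay as the last step left them, time stands still between calls to the robot, and variables do not carry over. Pictures are saved under pics/ and viewed, at most 10 in all, crops included, and the job is handed in when it is done.

```bash
ls; mkdir -p pics
python3 - <<'E'
from bench import r
import cv2,numpy as np
for n in("scene","top"):
    p,d=r.grab_frame(n);cv2.imwrite(f"pics/{n}0.png",p);np.save(f"{n}0.npy",d)
    c=r.camera_info(n);print(n,np.array(c["camera_matrix"]).round(1).tolist(),np.array(c["R"]).round(3).tolist(),np.array(c["t"]).round(3))
print(r.get_obs())
E
```

```text
bench.py
drive.py
pics
scene [[437.1, 0.0, 317.4], [0.0, 437.1, 198.1], [0.0, 0.0, 1.0]] [[0.578, -0.816, 0.007], [-0.626, -0.449, -0.637], [0.523, 0.364, -0.771]] [-0.214  0.409  0.654]
top [[367.1, 0.0, 322.4], [0.0, 367.1, 201.8], [0.0, 0.0, 1.0]] [[0.029, -0.999, -0.037], [-0.995, -0.025, -0.1], [0.099, 0.04, -0.994]] [0.087 0.519 0.935]
{'clock': 0.1, 'joints': array([-1.3911252 ,  0.47774751,  0.02234703,  1.55631298, -0.01148234,
        1.10931821, -0.08313996]), 'qvel': array([-1.43593336e-03, -2.93548074e-03, -1.06348328e-03, -3.62786518e-03,
       -5.05358262e-04, -1.54896602e-05, -9.27698180e-05]), 'tau': array([ 4.89475337e-03, -5.97756886e+01,  1.61404878e+00, -2.81953257e+01,
        1.28461319e-02,  4.93701562e-03, -1.57312081e-05]), 'tcp_pos': array([0.19146906, 0.64685639, 0.30301949]), 'orientation': array([-4.50481486e-01, -3.10902559e+00,  2.59920761e-03]), 'contact_force': array([-0.32343676,  0.28220855, -0.46059653]), 'moment': array([-0.08848038,  0.02909735,  0.02243687]), 'gripper_force': 0.0, 'grip_width': 0.08497837102597015}
```

View pics/scene0.png

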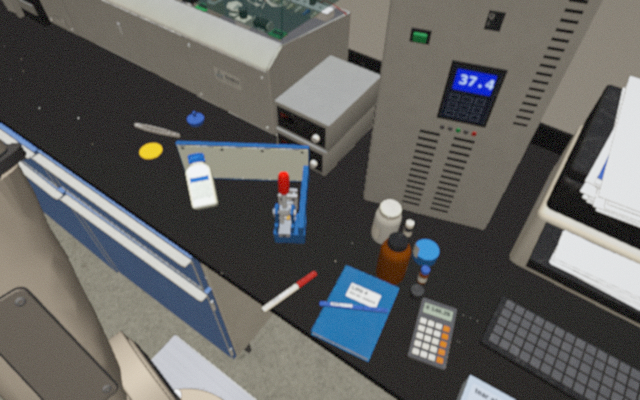

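View pics/top0.png

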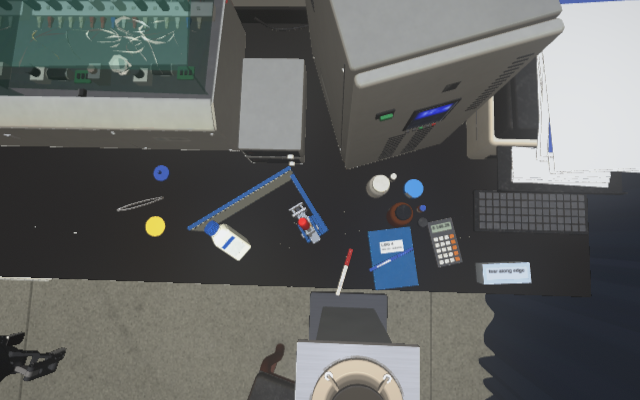

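The scene view shows the plate (180..308, 145..180), the bottle leaning at (200,180) with its cap at (195,158), and the red handle at (284,183). In the top view the plate runs from (192,228) to (291,170), the stop goes to (325,233), and the bottle is at (230,240). Next I'll take enlarged crops and point-cloud fits.

```bash
cat > h.py <<'E'
import numpy as np,cv2
from bench import r
def cloud(n,p=None,d=None):
    if p is None:p,d=r.grab_frame(n)
    c=r.camera_info(n);K=np.array(c["camera_matrix"]);R=np.array(c["R"]);t=np.array(c["t"])
    v,u=np.indices(d.shape);C=np.stack([(u-K[0,2])/K[0,0]*d,(v-K[1,2])/K[1,1]*d,d],-1)
    W=(C-t)@R;W[d<=0]=np.nan;return p,W
def proj(n,X):
    c=r.camera_info(n);K=np.array(c["camera_matrix"]);q=(np.array(c["R"])@np.atleast_2d(X).T).T+np.array(c["t"]);q=q@K.T;return q[:,:2]/q[:,2:]
def ray(n,uv):
    c=r.camera_info(n);K=np.array(c["camera_matrix"]);R=np.array(c["R"]);o=-R.T@np.array(c["t"]);d=R.T@np.linalg.solve(K,[*uv,1]);return o,d/np.linalg.norm(d)
def tri(uv1,uv2):
    (a,d),(b,e)=ray("scene",uv1),ray("top",uv2);s=np.linalg.lstsq(np.c_[d,-e],b-a,rcond=None)[0];p=a+s[0]*d;q=b+s[1]*e;return (p+q)/2,np.linalg.norm(p-q)
E
python3 - <<'E'
from h import *
for n,(x,y,w,h) in dict(scene=(165,125,160,130),top=(180,155,160,115)).items():
    p=cv2.imread(f"pics/{n}0.png");_,W=cloud(n,p,np.load(f"{n}0.npy"))
    cv2.imwrite(f"pics/{n}c.png",cv2.resize(p[y:y+h,x:x+w],None,fx=4.5,fy=4.5,interpolation=cv2.INTER_CUBIC))
    hsv=cv2.cvtColor(p,cv2.COLOR_BGR2HSV);m=np.zeros(p.shape[:2],bool);m[y:y+h,x:x+w]=1
    blue=m&(hsv[...,0]>95)&(hsv[...,0]<125)&(hsv[...,1]>130)&(hsv[...,2]>60)
    P=W[blue];P=P[np.isfinite(P).all(1)]
    for lo,hi in((.1,.125),(.05,.068)):
        Q=P[(P[:,2]>lo)&(P[:,2]<hi)]; print(n,lo,len(Q)); print(Q[np.argsort(Q[:,1])][::max(1,len(Q)//14)].round(3).tolist())
    red=m&((hsv[...,0]<8)|(hsv[...,0]>172))&(hsv[...,1]>150);Q=W[red];print('red',red.sum(),np.nanmedian(Q,0).round(3),np.nanmax(Q,0).round(3),np.argwhere(red).mean(0))
    F=W[y:y+h,x:x+w].reshape(-1,3);f=F[np.isfinite(F).all(1)];print('floor',np.median(f[abs(f[:,2])<.015,2]))
E
```

```text
scene 0.1 346
[[0.585, 0.178, 0.111], [0.572, 0.201, 0.111], [0.565, 0.214, 0.112], [0.55, 0.232, 0.111], [0.538, 0.253, 0.111], [0.529, 0.268, 0.112], [0.521, 0.286, 0.112], [0.508, 0.306, 0.111], [0.496, 0.322, 0.109], [0.485, 0.34, 0.112], [0.477, 0.36, 0.11], [0.466, 0.367, 0.112], [0.46, 0.376, 0.109], [0.444, 0.396, 0.113], [0.433, 0.416, 0.111]]
scene 0.05 430
[[0.439, 0.084, 0.054], [0.45, 0.093, 0.059], [0.461, 0.098, 0.056], [0.455, 0.104, 0.058], [0.434, 0.108, 0.061], [0.477, 0.115, 0.06], [0.49, 0.122, 0.058], [0.504, 0.13, 0.059], [0.516, 0.133, 0.058], [0.508, 0.138, 0.059], [0.533, 0.146, 0.059], [0.53, 0.155, 0.056], [0.556, 0.162, 0.061], [0.571, 0.174, 0.059], [0.619, 0.249, 0.057]]
red 229 [0.446 0.134 0.154] [0.617 0.279 0.169] [181.54148472 283.37117904]
floor -0.00020244998192536865
top 0.1 441
[[0.588, 0.178, 0.113], [0.583, 0.198, 0.112], [0.567, 0.216, 0.116], [0.56, 0.233, 0.112], [0.547, 0.252, 0.111], [0.529, 0.27, 0.116], [0.517, 0.289, 0.114], [0.512, 0.307, 0.111], [0.499, 0.325, 0.113], [0.486, 0.346, 0.115], [0.441, 0.363, 0.1], [0.467, 0.37, 0.113], [0.459, 0.379, 0.112], [0.447, 0.397, 0.114], [0.439, 0.417, 0.111]]
top 0.05 333
[[0.442, 0.086, 0.058], [0.445, 0.096, 0.059], [0.465, 0.102, 0.058], [0.467, 0.107, 0.059], [0.484, 0.112, 0.06], [0.484, 0.12, 0.058], [0.499, 0.126, 0.061], [0.476, 0.13, 0.06], [0.514, 0.134, 0.06], [0.519, 0.141, 0.061], [0.537, 0.147, 0.059], [0.549, 0.155, 0.063], [0.547, 0.163, 0.059], [0.57, 0.169, 0.059], [0.573, 0.177, 0.057]]
red 94 [0.454 0.137 0.165] [0.465 0.149 0.171] [223.18085106 303.28723404]
floor 0.0002775780522943549
```

View pics/scenec.png

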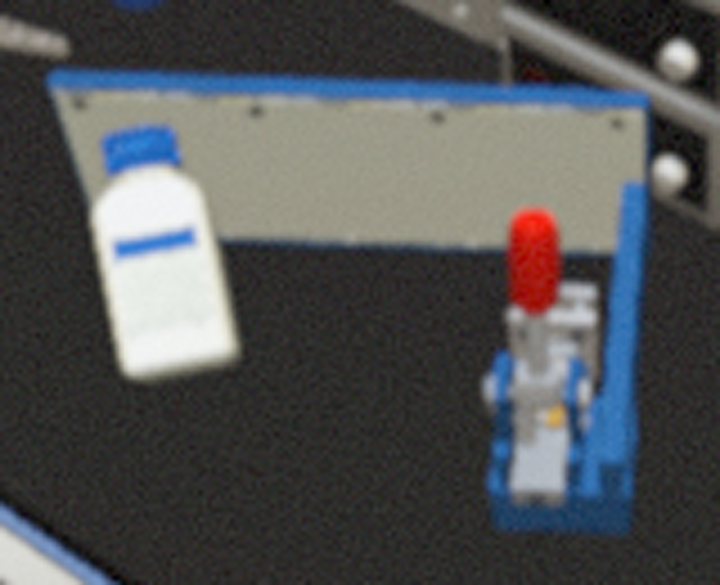

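View pics/topc.png

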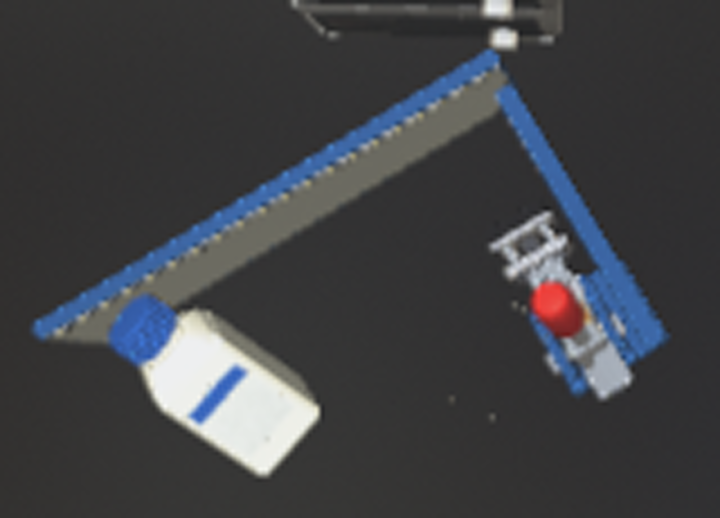

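Both views agree: the plate top is at z = 0.112, the stop top at 0.060, and the red handle top is near (0.45, 0.135, 0.17). Now I'll fit the clamp frame and the bottle pose.

```bash
cat >> h.py <<'E'
def blue(p):
    h=cv2.cvtColor(p,cv2.COLOR_BGR2HSV);return (h[...,0]>95)&(h[...,0]<125)&(h[...,1]>130)&(h[...,2]>60)
def box(W,lo,hi):return ((W>lo)&(W<hi)).all(-1)
E
python3 - <<'E'
from h import *
from scipy.optimize import least_squares
A=[];B=[];wh=[];cap=[];pl=[]
for n in("scene","top"):
    p=cv2.imread(f"pics/{n}0.png");_,W=cloud(n,p,np.load(f"{n}0.npy"));b=blue(p)
    a=W[b&box(W,[.41,.15,.106],[.62,.44,.12])];c=W[b&box(W,[.45,.07,.055],[.6,.19,.064])]
    A.append(a);B.append(c)
    h=cv2.cvtColor(p,cv2.COLOR_BGR2HSV)
    def f(q):
        th,x,y=q;ux=np.array([np.cos(th),np.sin(th)]);uy=np.array([-ux[1],ux[0]])
        # coverage-insensitive: midline
        return np.r_[(a[:,:2]-[x,y])@ux-.0315,(c[:,:2]-[x,y])@uy+.0325]
    s=least_squares(f,[.57,.5,.2],loss='soft_l1',f_scale=.003);th,x,y=s.x;print(n,s.x.round(4),np.abs(f(s.x)).mean())
    ux=np.array([np.cos(th),np.sin(th)]);uy=np.array([-ux[1],ux[0]]);G=np.array([ux,uy])
    print(' plate y',np.percentile((a[:,:2]-[x,y])@uy,[1,99]).round(4),'stop x',np.percentile((c[:,:2]-[x,y])@ux,[1,99]).round(3),'lat',np.percentile((a[:,:2]-[x,y])@ux,[3,97]).round(4),np.percentile((c[:,:2]-[x,y])@uy,[3,97]).round(4))
    C=W.copy();C[...,:2]=(W[...,:2]-[x,y])@G.T
    red=((h[...,0]<8)|(h[...,0]>172))&(h[...,1]>150)&box(C,[-.2,-.05,.1],[0,.05,.2]);print(' red',C[red].min(0).round(3),C[red].max(0).round(3),np.median(C[red],0).round(3))
    bt=box(C,[-.15,.1,.006],[.02,.27,.13])&~b&(h[...,2]>150);cp=b&box(C,[-.1,.1,.05],[.024,.27,.108])
    for nm,k in(('body',bt),('cap',cp)):
        P=C[k];print(nm,len(P),P.min(0).round(3),P.max(0).round(3),P.mean(0).round(3))
    P=C[bt];U,S,V=np.linalg.svd(P-P.mean(0));print(S,V.round(3).tolist())
    for z in np.arange(.01,.11,.01):
        Q=P[abs(P[:,2]-z)<.004]
        if len(Q)>4:print('  z%.2f'%z,len(Q),'x',np.percentile(Q[:,0],[3,97]).round(3),'y',np.percentile(Q[:,1],[3,97]).round(3))
    jaw=box(C,[-.2,-.03,.02],[-.0,.03,.11])&~b&~red;P=C[jaw];print('jaw x by z',[(z,np.percentile(P[abs(P[:,2]-z)<.006,0],[2,98]).round(3).tolist()) for z in(.03,.04,.05,.06,.07) if (abs(P[:,2]-z)<.006).sum()>5])
E
```

```text
scene [0.5719 0.5405 0.1944] 0.002482627213340302
 plate y [-0.0357  0.2458] stop x [-0.128  0.024] lat [0.0276 0.0364] [-0.0377 -0.0265]
 red [-0.122 -0.01   0.129] [-0.094  0.012  0.169] [-0.112  0.     0.155]
body 1078 [-0.093  0.153  0.033] [0.017 0.22  0.105] [-0.051  0.186  0.068]
cap 147 [-0.048  0.175  0.076] [0.015 0.22  0.105] [-0.008  0.2    0.092]
[0.92974812 0.48347732 0.13973013] [[-0.808, -0.249, -0.533], [-0.317, 0.947, 0.039], [-0.496, -0.201, 0.845]]
  z0.04 54 x [-0.093 -0.071] y [0.153 0.2  ]
  z0.05 165 x [-0.087 -0.054] y [0.156 0.202]
  z0.06 169 x [-0.074 -0.043] y [0.16  0.206]
  z0.07 170 x [-0.063 -0.036] y [0.164 0.21 ]
  z0.08 136 x [-0.051 -0.024] y [0.169 0.215]
  z0.09 198 x [-0.037 -0.001] y [0.176 0.215]
  z0.10 7 x [-0.006  0.016] y [0.192 0.21 ]
jaw x by z [(0.03, [-0.15, -0.052]), (0.04, [-0.155, -0.05]), (0.05, [-0.154, -0.051]), (0.06, [-0.137, -0.015]), (0.07, [-0.137, -0.047])]
top [0.5713 0.5436 0.195 ] 0.002783189105706136
 plate y [-0.0364  0.2453] stop x [-0.13   0.022] lat [0.0275 0.0357] [-0.0381 -0.0165]
 red [-0.12  -0.009  0.133] [-0.093  0.01   0.171] [-0.107 -0.     0.165]
body 704 [-0.091  0.152  0.041] [0.006 0.22  0.094] [-0.046  0.186  0.071]
cap 188 [-0.051  0.172  0.072] [0.024 0.222 0.106] [-0.005  0.2    0.092]
[0.75633915 0.38604349 0.13349901] [[-0.836, -0.222, -0.501], [0.294, -0.953, -0.068], [-0.463, -0.204, 0.863]]
  z0.04 17 x [-0.089 -0.075] y [0.153 0.197]
  z0.05 85 x [-0.088 -0.066] y [0.155 0.203]
  z0.06 104 x [-0.076 -0.054] y [0.16  0.204]
  z0.07 108 x [-0.062  0.001] y [0.163 0.211]
  z0.08 92 x [-0.048 -0.001] y [0.168 0.213]
  z0.09 175 x [-0.037 -0.006] y [0.175 0.215]
jaw x by z [(0.03, [-0.145, -0.051]), (0.04, [-0.155, -0.052]), (0.05, [-0.153, -0.052]), (0.06, [-0.134, -0.04]), (0.07, [-0.134, -0.041])]
```

Clamp: yaw 0.5716, origin (0.542, 0.195). The bottle's upper base edge is at about x = -92 mm, y = 155..200 mm and z = 40 mm, and its axis is yawed roughly 15° towards +y. 

The plan, all with tool y parallel to clamp y:
1. Push the base edge with the two nearly closed fingers, rising to 50 mm as the bottle erects.
2. Slide it along with the back of an open finger.
3. Hook the lever.

```bash
cat >> h.py <<'E'
from scipy.spatial.transform import Rotation as Ro
TH=.5716;O=np.array([.542,.1947]);G=np.array([[np.cos(TH),np.sin(TH)],[-np.sin(TH),np.cos(TH)]])
def here():
    o=r.get_obs();p=o["tcp_pos"];print("clk",o["clock"],"clamp xy",(G@(p[:2]-O)).round(4),"tip z",round(p[2]-.073,4),"F clamp",np.r_[G@o["contact_force"][:2],o["contact_force"][2]].round(1));return o
def to(x,y,tip,flip=0):
    o=here();R=Ro.from_rotvec(o["orientation"]);p=np.r_[O+G.T@[x,y],tip+.073]
    z=[0,0,-1];best=None
    for s in(1,-1):
        yy=np.r_[G[1]*s,0];T=Ro.from_matrix(np.c_[np.cross(yy,z),yy,z]);rv=(R.inv()*T).as_rotvec()
        print("s",s,"->",R.inv().apply(p-o["tcp_pos"]).round(4),rv.round(4),"r",np.hypot(*p[:2]).round(3))
def axes():
    R=Ro.from_rotvec(r.get_obs()["orientation"]).as_matrix();print("clamp->tool: +x",(R.T@np.r_[G[0],0]).round(3),"+y",(R.T@np.r_[G[1],0]).round(3))
E
python3 -c "
from h import *
to(-.128,.182,.16)"
```

```text
clk 0.1 clamp xy [-0.0502  0.5699] tip z 0.23 F clamp [-0.1  0.4 -0.5]
s 1 -> [-0.243  -0.3121  0.0706] [-1.600e-03 -6.000e-04 -8.594e-01] r 0.436
s -1 -> [-0.243  -0.3121  0.0706] [-7.0000e-04  2.0000e-03  2.2822e+00] r 0.436
```

The manual's scale: shifts go in cm and turns go in units of 0.25 rad. Converting my numbers, -0.28 m is -28, -0.24 m is -24, -0.75 rad is -3.

```bash
echo '{"rows":[[-5,-6.2,0,0,0,-0.6],[-10,-12.4,0,0,0,-1.2],[-14,-18,0,0,0,-1.8],[-18,-24,0,0,0,-2.4],[-21,-28,0,0,0,-3]]}' | python3 drive.py .018; python3 -c "
from h import *
to(-.128,.182,.1);print(r.get_obs()['joints'])"
```

```text
clock: 0.6
tcp_pos: [0.2805, 0.4114, 0.3035]
orientation: [0.728, -3.056, 0.001]
contact_force: [1.0, 0.1, 0.2]
grip_width: 0.0179
gripper_force: 0.0
clk 0.6 clamp xy [-0.1027  0.3237] tip z 0.2305 F clamp [ 0.9 -0.4  0.2]
s 1 -> [ 0.0104 -0.1435  0.1306] [-0.0005 -0.0004 -0.1038] r 0.436
s -1 -> [ 0.0104 -0.1435  0.1306] [-6.0000e-04  7.0000e-04  3.0378e+00] r 0.436
[-1.03576276  0.18950717 -0.07046582  1.96648271  0.01610184  0.98671181
  0.92477086]
```

In the tool's units: -0.143 m is -14.3, -0.1 m is -10, -0.1 rad is -0.4.

```bash
echo '{"rows":[[0,-5,1,0,0,-0.4],[1,-10,3,0,0,-0.4],[1,-14.3,6,0,0,-0.4],[1,-14.3,9,0,0,-0.4],[1,-14.3,9,0,0,-0.4]]}' | python3 drive.py; python3 -c "
from h import *
to(-.128,.182,.022);print(r.get_obs()['joints']);axes()"
```

```text
clock: 1.1
tcp_pos: [0.3337, 0.2777, 0.2108]
orientation: [0.864, -3.014, 0.007]
contact_force: [-0.6, 0.1, -0.5]
grip_width: 0.0177
gripper_force: 0.0
clk 1.1 clamp xy [-0.1303  0.1825] tip z 0.1378 F clamp [-0.4  0.4 -0.5]
s 1 -> [-0.0032 -0.0002  0.1158] [-0.0024 -0.0074 -0.0132] r 0.436
s -1 -> [-0.0032 -0.0002  0.1158] [-0.0116  0.0037  3.1283] r 0.436
[-8.41626292e-01  2.14670729e-01  3.93330379e-03  2.19406842e+00
 -8.30050224e-04  7.40662744e-01  1.29199852e+00]
clamp->tool: +x [-1.     0.013 -0.007] +y [ 0.013  1.    -0.002]
```

In the tool's units: 0.112 m is 11.2, 0.08 m is 8.

```bash
echo '{"rows":[[0,0,4,0,0,0],[0,0,8,0,0,0],[0,0,11.2,0,0,0],[0,0,11.2,0,0,0]]}' | python3 drive.py; python3 -c "
from h import *
to(-.1,.182,.025);print(r.get_obs()['joints'])
p,d=r.grab_frame('scene');cv2.imwrite('pics/s1.png',cv2.resize(p[125:255,145:305],None,fx=4,fy=4))"
```

```text
clock: 1.5
tcp_pos: [0.3332, 0.2814, 0.0998]
orientation: [0.872, -3.012, 0.004]
contact_force: [-0.5, -1.1, 0.3]
grip_width: 0.0179
gripper_force: 0.0
clk 1.5 clamp xy [-0.1287  0.1859] tip z 0.0268 F clamp [-1.  -0.7  0.3]
s 1 -> [-0.0287 -0.0037  0.0017] [-0.0009 -0.0059 -0.0078] r 0.464
s -1 -> [-0.0287 -0.0037  0.0017] [-9.3000e-03  1.3000e-03  3.1338e+00] r 0.464
[-8.40956051e-01  4.31553990e-01 -3.79127423e-03  2.25728403e+00
  1.80570739e-03  4.58673678e-01  1.28861158e+00]
```

View pics/s1.png

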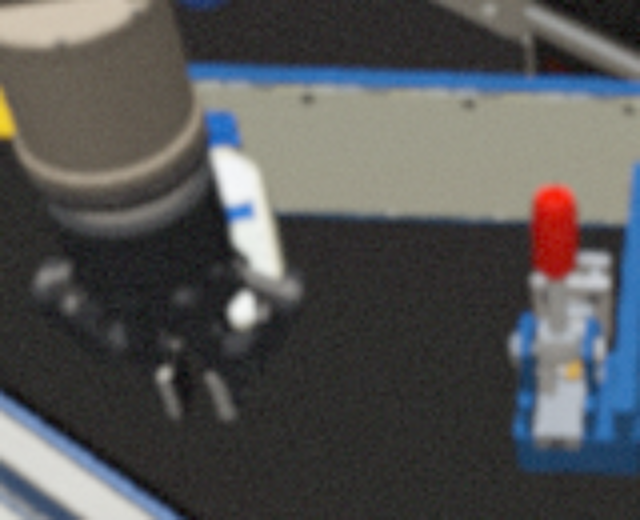

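The fingers (pixels ~(165,390) and (220,395)) stand behind the bottle's base edge, clear of it. Pushing now.

```bash
echo '{"rows":[[-1,-0.3,0,0,0,0],[-1.8,-0.3,0,0,0,0],[-2.6,-0.3,0,0,0,0],[-3.4,-0.3,0,0,0,0],[-4.1,-0.3,0,0,0,0]]}' | python3 drive.py; python3 -c "
from h import *
here()"
echo '{"rows":[[-0.5,0,-0.4,0,0,0],[-1,0,-0.9,0,0,0],[-1.5,0,-1.4,0,0,0],[-2,0,-1.9,0,0,0],[-2.5,0,-2.4,0,0,0]]}' | python3 drive.py; python3 -c "
from h import *
here()
p,W=cloud('scene');cv2.imwrite('pics/s2.png',cv2.resize(p[125:255,145:305],None,fx=4,fy=4))"
```

```text
clock: 2.05
tcp_pos: [0.3722, 0.3012, 0.1025]
orientation: [-0.87, 3.017, 0.001]
contact_force: [-1.2, -1.8, 0.2]
grip_width: 0.018
gripper_force: 0.8
clk 2.05 clamp xy [-0.0853  0.1814] tip z 0.0295 F clamp [-2.  -0.8  0.2]
clock: 2.55
tcp_pos: [0.3925, 0.3139, 0.1264]
orientation: [0.871, -3.018, 0.0]
contact_force: [-1.5, -1.8, -0.6]
grip_width: 0.0177
gripper_force: 1.1
clk 2.55 clamp xy [-0.0612  0.1811] tip z 0.0534 F clamp [-2.2 -0.8 -0.6]
```

View pics/s2.png

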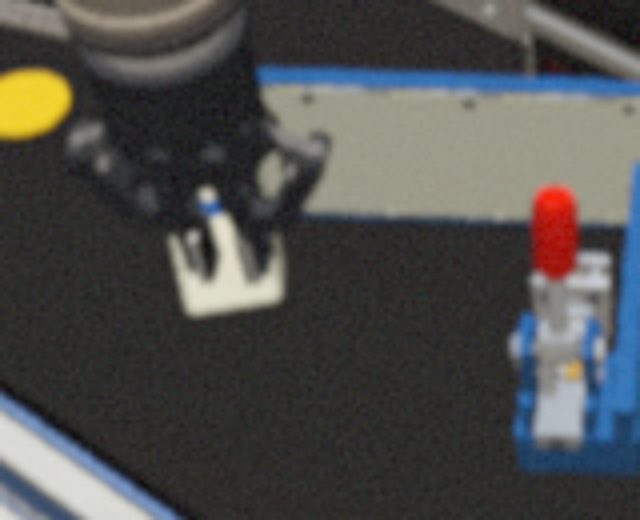

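The bottle is erecting with its base square behind the fingers (base edge at ~(185..285,305)). I'll keep pushing.

In the tool's units: -0.021 m is -2.1, -0.018 m is -1.8.

```bash
echo '{"rows":[[-0.5,0,0.1,0,0,0],[-1,0,0.1,0,0,0],[-1.4,0,0.1,0,0,0],[-1.8,0,0.1,0,0,0],[-2.1,0,0.1,0,0,0]]}' | python3 drive.py; python3 -c "
from h import *
here()"
echo '{"rows":[[-0.3,0,0,0,0,0],[-0.5,0,0,0,0,0],[-0.7,0,0,0,0,0],[-0.7,0,0,0,0,0]]}' | python3 drive.py; python3 -c "
from h import *
here()"
```

```text
clock: 3.1
tcp_pos: [0.4105, 0.3254, 0.1248]
orientation: [-0.871, 3.018, 0.0]
contact_force: [-1.6, -0.2, -1.3]
grip_width: 0.0178
gripper_force: 1.0
clk 3.1 clamp xy [-0.0399  0.181 ] tip z 0.0518 F clamp [-1.5  0.7 -1.3]
clock: 3.5
tcp_pos: [0.414, 0.3275, 0.1243]
orientation: [0.87, -3.013, 0.003]
contact_force: [-8.2, -4.8, 4.2]
grip_width: 0.0177
gripper_force: 4.5
clk 3.5 clamp xy [-0.0358  0.1809] tip z 0.0513 F clamp [-9.5  0.4  4.2]
```

9.5 N with the finger front at x = -25 mm means the bottle is pressed flat on the plate. I'll back off and check.

```bash
echo '{"rows":[[1,0,0,0,0,0],[4,0,0,0,0,0],[5,0,-5,0,0,0],[5,0,-10,0,0,0],[5,0,-14,0,0,0]]}' | python3 drive.py
cat >> h.py <<'E'
def bottle(ylo,yhi):
    for n in("scene","top"):
        p,W=cloud(n);C=W.copy();C[...,:2]=(W[...,:2]-O)@G.T;h=cv2.cvtColor(p,cv2.COLOR_BGR2HSV)
        k=blue(p)&box(C,[-.06,ylo,.105],[.024,yhi,.13]);P=C[k];print(n,"captop",len(P),P.min(0).round(3) if len(P) else '',P.max(0).round(3) if len(P) else '')
        k=~blue(p)&(h[...,2]>120)&box(C,[-.06,ylo,.01],[.0,yhi,.082])
        for z in(.02,.04,.06):
            Q=C[k&(abs(C[...,2]-z)<.008)]
            if len(Q)>4:print('  z',z,len(Q),np.percentile(Q[:,:2],[5,50,95],axis=0).round(3).tolist())
    return p
E
python3 -c "
from h import *
here();axes();bottle(.12,.24)"
```

```text
clock: 4.0
tcp_pos: [0.374, 0.3023, 0.2678]
orientation: [-0.87, 3.015, 0.003]
contact_force: [0.9, 1.6, -0.5]
grip_width: 0.018
gripper_force: 0.0
clk 4.0 clamp xy [-0.0831  0.1814] tip z 0.1948 F clamp [ 1.6  0.9 -0.5]
clamp->tool: +x [-1.     0.01   0.004] +y [0.01  1.    0.001]
scene captop 123 [-0.019  0.182  0.105] [0.016 0.208 0.12 ]
  z 0.02 111 [[-0.028, 0.173], [-0.026, 0.192], [-0.007, 0.219]]
  z 0.04 122 [[-0.029, 0.173], [-0.026, 0.193], [-0.008, 0.218]]
  z 0.06 114 [[-0.028, 0.172], [-0.026, 0.191], [-0.006, 0.219]]
top captop 158 [-0.014  0.18   0.11 ] [0.019 0.214 0.121]
```

The bottle stands upright at x ≈ 0, y ≈ 0.195. To slide it without tipping, I'll hold it lightly on the top of its body. Tips go at about z = 66 mm, above the stop's 60 mm, with the base kept on the bench.

```bash
echo '{"rows":[[-4,0.7,0,0,0,0],[-8.2,1.4,0,0,0,0],[-8.2,1.4,0,0,0,0]]}' | python3 drive.py .078; python3 -c "
from h import *
to(0,.195,.063)"
```

```text
clock: 4.4
tcp_pos: [0.439, 0.3611, 0.2651]
orientation: [-0.87, 3.014, 0.004]
contact_force: [-1.4, -0.8, -0.2]
grip_width: 0.0609
gripper_force: 0.0
clk 4.4 clamp xy [0.0033 0.1957] tip z 0.1921 F clamp [-1.6  0.1 -0.2]
s 1 -> [ 0.0041 -0.0009  0.1291] [ 0.0011  0.0056 -0.0097] r 0.565
s -1 -> [ 0.0041 -0.0009  0.1291] [ 8.7000e-03 -1.7000e-03  3.1319e+00] r 0.565
```

In the tool's units: 0.129 m is 12.9, 0.115 m is 11.5, -0.01 rad is -0.04.

```bash
echo '{"rows":[[0.4,0,0,0,0,-0.04],[0.4,0,4,0,0,-0.04],[0.4,0,8,0,0,-0.04],[0.4,0,11.5,0,0,-0.04],[0.4,0,12.9,0,0,-0.04]]}' | python3 drive.py; python3 -c "
from h import *
to(0,.195,.063)
p,d=r.grab_frame('scene');cv2.imwrite('pics/s3.png',cv2.resize(p[105:235,145:305],None,fx=4.5,fy=4.5))"
```

```text
clock: 4.9
tcp_pos: [0.43, 0.3534, 0.133]
orientation: [0.885, -3.009, 0.004]
contact_force: [-0.2, -0.3, -0.6]
grip_width: 0.078
gripper_force: 0.0
clk 4.9 clamp xy [-0.0084  0.194 ] tip z 0.06 F clamp [-0.3 -0.1 -0.6]
s 1 -> [-0.0083  0.001  -0.003 ] [-0.0011 -0.0052  0.0005] r 0.565
s -1 -> [-0.0083  0.001  -0.003 ] [ 8.2000e-03 -1.7000e-03 -3.1411e+00] r 0.565
```

View pics/s3.png

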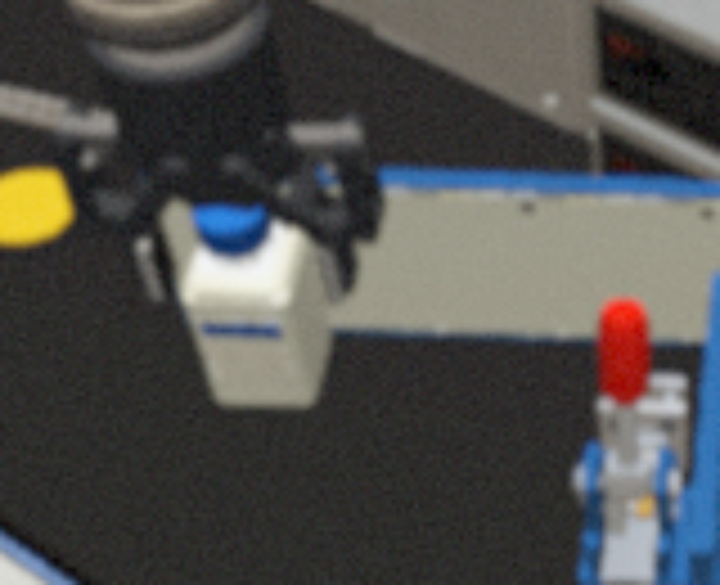

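The open fingers straddle the bottle's shoulders (tips at ~(155,290) and (345,285)). I'll centre them and close lightly.

The manual's scale: shifts go in cm and turns go in units of 0.25 rad. Converting my numbers, -0.003 m is -0.3, -0.007 m is -0.7.

```bash
echo '{"rows":[[-0.7,0,-0.3,0,0,0],[-0.7,0,-0.3,0,0,0]]}' | python3 drive.py; echo '{"rows":[[0,0,0,0,0,0],[0,0,0,0,0,0],[0,0,0,0,0,0],[0,0,0,0,0,0],[0,0,0,0,0,0]]}' | python3 drive.py .045 20; python3 -c "
from h import *
to(0,0,.063);axes()"
```

```text
clock: 5.15
tcp_pos: [0.44, 0.3607, 0.1413]
orientation: [-0.884, 3.01, 0.003]
contact_force: [0.4, 0.0, -0.1]
grip_width: 0.0778
gripper_force: 0.0
clock: 5.65
tcp_pos: [0.4386, 0.3602, 0.1404]
orientation: [-0.886, 3.012, 0.002]
contact_force: [-1.7, 0.3, 7.9]
grip_width: 0.0518
gripper_force: 22.3
clk 5.65 clamp xy [0.0026 0.1951] tip z 0.0674 F clamp [-1.3  1.2  7.9]
s 1 -> [ 0.0026 -0.1951  0.0042] [0.0009 0.0026 0.0004] r 0.576
s -1 -> [ 0.0026 -0.1951  0.0042] [-4.0000e-03  1.4000e-03 -3.1412e+00] r 0.576
clamp->tool: +x [-1.    -0.     0.003] +y [-0.     1.     0.001]
```

```bash
echo '{"rows":[[0,-1.5,0,0,0,0],[0,-3.5,0,0,0,0],[0,-5.5,0,0,0,0],[0,-7.5,0,0,0,0],[0,-9.5,0,0,0,0]]}' | python3 drive.py; python3 -c "
from h import *
to(0,0,.063)"
```

```text
clock: 6.15
tcp_pos: [0.4897, 0.281, 0.1405]
orientation: [-0.888, 3.012, 0.005]
contact_force: [-2.6, 3.8, 6.5]
grip_width: 0.0515
gripper_force: 22.6
clk 6.15 clamp xy [0.0026 0.1009] tip z 0.0675 F clamp [-0.1  4.6  6.5]
s 1 -> [ 0.0028 -0.1009  0.0042] [0.0023 0.0026 0.0016] r 0.576
s -1 -> [ 0.0028 -0.1009  0.0042] [-0.0041  0.0036 -3.14  ] r 0.576
```

```bash
echo '{"rows":[[0,-2,0,0,0,0],[0,-4,0,0,0,0],[0,-6,0,0,0,0],[0,-8,0,0,0,0],[0,-8.8,0,0,0,0]]}' | python3 drive.py; python3 -c "
from h import *
here()"; echo '{"rows":[[0,-0.4,0,0,0,0],[0,-0.8,0,0,0,0],[0,-1.1,0,0,0,0],[0,-1.3,0,0,0,0],[0,-1.3,0,0,0,0]]}' | python3 drive.py; python3 -c "
from h import *
here()"
```

```text
clock: 6.65
tcp_pos: [0.5385, 0.2049, 0.1404]
orientation: [-0.883, 3.012, 0.002]
contact_force: [-2.9, 3.1, 7.1]
grip_width: 0.0519
gripper_force: 22.6
clk 6.65 clamp xy [0.0026 0.0105] tip z 0.0674 F clamp [-0.8  4.2  7.1]
clock: 7.15
tcp_pos: [0.5445, 0.1961, 0.1405]
orientation: [-0.886, 3.012, 0.003]
contact_force: [-2.5, 2.8, 7.4]
grip_width: 0.0514
gripper_force: 22.6
clk 7.15 clamp xy [ 0.0028 -0.0002] tip z 0.0675 F clamp [-0.6  3.7  7.4]
```

In the tool's units: -0.004 m is -0.4, -0.003 m is -0.3.

```bash
echo '{"rows":[[0,-0.2,0,0,0,0],[0,-0.3,0,0,0,0],[0,-0.4,0,0,0,0],[0,-0.4,0,0,0,0]]}' | python3 drive.py; python3 -c "
from h import *
here();bottle(-.04,.05)"
```

```text
clock: 7.55
tcp_pos: [0.5449, 0.1954, 0.1405]
orientation: [-0.89, 3.012, 0.008]
contact_force: [-6.9, 8.3, 10.7]
grip_width: 0.0512
gripper_force: 22.6
clk 7.55 clamp xy [ 0.0028 -0.001 ] tip z 0.0675 F clamp [-1.3 10.7 10.7]
scene captop 193 [-0.019 -0.037  0.105] [0.023 0.046 0.127]
  z 0.02 15 [[-0.026, -0.022], [-0.026, -0.019], [-0.024, -0.004]]
  z 0.04 34 [[-0.052, -0.023], [-0.026, -0.018], [-0.024, -0.002]]
  z 0.06 106 [[-0.055, -0.026], [-0.041, -0.013], [-0.01, -0.002]]
top captop 0
```

Contact with the stop at y ≈ -1 mm (10.7 N). Releasing and rising, then closing the fingers.

```bash
echo '{"rows":[[0,0.3,0,0,0,0],[0,0.3,0,0,0,0]]}' | python3 drive.py .07; echo '{"rows":[[0,0,0,0,0,0],[0,0,-2,0,0,0],[0,0,-6,0,0,0],[0,0,-10,0,0,0],[0,0,-12,0,0,0]]}' | python3 drive.py; echo '{"rows":[[3,0,0,0,0,0],[6,0,0,0,0,0]]}' | python3 drive.py 0; python3 -c "
from h import *
to(-.068,0,.137);axes()
p=bottle(-.04,.05);q,d=r.grab_frame('scene');cv2.imwrite('pics/s4.png',cv2.resize(q[125:255,195:355],None,fx=4,fy=4))"
```

```text
clock: 7.85
tcp_pos: [0.5446, 0.1939, 0.1392]
orientation: [-0.887, 3.013, -0.0]
contact_force: [0.5, -0.7, -0.6]
grip_width: 0.0698
gripper_force: 0.0
clock: 8.35
tcp_pos: [0.5462, 0.1932, 0.2623]
orientation: [-0.883, 3.01, 0.0]
contact_force: [0.1, -0.0, -1.3]
grip_width: 0.0701
gripper_force: 0.0
clock: 8.55
tcp_pos: [0.4945, 0.1605, 0.2596]
orientation: [-0.884, 3.012, -0.0]
contact_force: [-1.1, -0.0, -0.9]
grip_width: 0.0421
gripper_force: 0.0
clk 8.55 clamp xy [-0.0584 -0.003 ] tip z 0.1866 F clamp [-1.   0.6 -0.9]
s 1 -> [0.0096 0.0031 0.0496] [-0.0007  0.0019 -0.0005] r 0.51
s -1 -> [0.0096 0.0031 0.0496] [3.0000e-03 1.1000e-03 3.1411e+00] r 0.51
clamp->tool: +x [-1.     0.001  0.002] +y [ 0.001  1.    -0.001]
scene captop 183 [-0.019 -0.012  0.106] [0.016 0.018 0.12 ]
  z 0.02 22 [[-0.027, -0.023], [-0.025, -0.02], [-0.004, 0.027]]
  z 0.04 31 [[-0.052, -0.023], [-0.026, -0.018], [-0.012, -0.003]]
  z 0.06 110 [[-0.054, -0.026], [-0.036, -0.012], [-0.018, -0.001]]
top captop 0
```

View pics/s4.png

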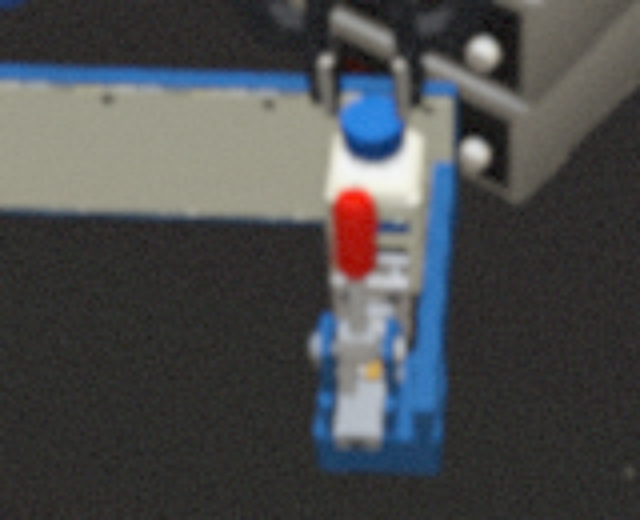

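The bottle stands at the stop, between plate and pad. Next I'll go down behind the red handle (~(355,232)) with the fingers shut.

```bash
echo '{"rows":[[0.8,0.3,0,0,0,0],[0.8,0.3,0,0,0,0],[0.8,0.3,2.5,0,0,0],[0.8,0.3,5,0,0,0],[0.8,0.3,5,0,0,0]]}' | python3 drive.py 0; python3 -c "
from h import *
here()"; echo '{"rows":[[1.2,0,0,0,0,0],[2.4,0,0,0,0,0],[3.6,0,0,0,0,0],[4.6,0,0,0,0,0],[4.6,0,0,0,0,0]]}' | python3 drive.py; python3 -c "
from h import *
here()"
```

```text
clock: 9.2
tcp_pos: [0.4846, 0.1591, 0.2061]
orientation: [0.885, -3.008, 0.001]
contact_force: [-0.8, 0.6, 0.2]
grip_width: 0.0001
gripper_force: 0.0
clk 9.2 clamp xy [-0.0676  0.0011] tip z 0.1331 F clamp [-0.3  0.9  0.2]
clock: 9.7
tcp_pos: [0.4477, 0.1344, 0.2108]
orientation: [-0.884, 3.009, 0.001]
contact_force: [4.5, 3.2, 4.3]
grip_width: 0.0002
gripper_force: 2.6
clk 9.7 clamp xy [-0.1119  0.0003] tip z 0.1378 F clamp [5.6 0.2 4.3]
```

```bash
echo '{"rows":[[0.5,0,0,0,0,0],[0.9,0,0,0,0,0],[1.2,0,0,0,0,0],[1.2,0,0,0,0,0]]}' | python3 drive.py; python3 -c "
from h import *
here()"; echo '{"rows":[[0.3,0,0,0,0,0],[0.5,0,0,0,0,0],[0.5,0,0,0,0,0]]}' | python3 drive.py; python3 -c "
from h import *
here()
for n in('scene','top'):
    p,W=cloud(n);C=W.copy();C[...,:2]=(W[...,:2]-O)@G.T;h=cv2.cvtColor(p,cv2.COLOR_BGR2HSV)
    P=C[((h[...,0]<8)|(h[...,0]>172))&(h[...,1]>150)&box(C,[-.22,-.05,.1],[0,.05,.2])];
    if len(P)>9:print(n,len(P),np.percentile(P,[2,50,98],axis=0).round(3).tolist())
"
```

```text
clock: 10.1
tcp_pos: [0.44, 0.1295, 0.211]
orientation: [-0.883, 3.004, 0.003]
contact_force: [10.0, 6.4, -2.6]
grip_width: 0.0002
gripper_force: 5.2
clk 10.1 clamp xy [-0.1211  0.0003] tip z 0.138 F clamp [11.9 -0.  -2.6]
clock: 10.4
tcp_pos: [0.4389, 0.1287, 0.2121]
orientation: [-0.882, 2.996, 0.005]
contact_force: [17.6, 9.6, -6.7]
grip_width: -0.0003
gripper_force: 8.8
clk 10.4 clamp xy [-0.1224  0.0003] tip z 0.1391 F clamp [20.  -1.4 -6.7]
scene 157 [[-0.159, -0.008, 0.136], [-0.153, 0.0, 0.162], [-0.13, 0.011, 0.169]]
```

The lever reached its end stop (20 N at x = -122 mm). Letting it back, then further strokes.

```bash
cat >> h.py <<'E'
def jaw():
    for n in("scene",):
        p,W=cloud(n);C=W.copy();C[...,:2]=(W[...,:2]-O)@G.T;h=cv2.cvtColor(p,cv2.COLOR_BGR2HSV)
        P=C[box(C,[-.2,-.025,.03],[-.13,.02,.06])&~blue(p)];print("bar x",np.percentile(P[:,0],[1,3,10]).round(4))
        P=C[((h[...,0]<8)|(h[...,0]>172))&(h[...,1]>150)&box(C,[-.22,-.05,.1],[0,.05,.2])];print("red x",np.percentile(P[:,0],[2,50,98]).round(3))
E
python3 -c "
from h import *
jaw()"
echo '{"rows":[[-3,0,0,0,0,0],[-6,0,0,0,0,0],[-6,0,0,0,0,0],[-6,0,0,0,0,0]]}' | python3 drive.py; python3 -c "
from h import *
here();jaw()"
echo '{"rows":[[1.5,0,0,0,0,0],[3,0,0,0,0,0],[4.5,0,0,0,0,0],[5.8,0,0,0,0,0],[6,0,0,0,0,0]]}' | python3 drive.py; echo '{"rows":[[0,0,0,0,0,0]]}' | python3 drive.py; python3 -c "
from h import *
here();jaw()"
```

```text
bar x [-0.1535 -0.1523 -0.151 ]
red x [-0.159 -0.153 -0.129]
clock: 10.95
tcp_pos: [0.4823, 0.157, 0.2087]
orientation: [0.885, -3.012, 0.001]
contact_force: [0.2, -0.1, 0.2]
grip_width: 0.0003
gripper_force: 0.0
clk 10.95 clamp xy [-0.0706  0.0006] tip z 0.1357 F clamp [ 0.1 -0.1  0.2]
bar x [-0.1529 -0.1525 -0.151 ]
red x [-0.122 -0.114 -0.081]
clock: 11.5
tcp_pos: [0.4387, 0.1284, 0.2123]
orientation: [-0.88, 2.994, 0.006]
contact_force: [21.0, 13.0, -7.1]
grip_width: -0.0
gripper_force: 10.2
clock: 11.6
tcp_pos: [0.4389, 0.1285, 0.2122]
orientation: [-0.881, 2.995, 0.005]
contact_force: [17.4, 10.4, -4.5]
grip_width: -0.0001
gripper_force: 9.0
clk 11.6 clamp xy [-0.1225  0.0002] tip z 0.1392 F clamp [20.3 -0.7 -4.5]
bar x [-0.1463 -0.1448 -0.1445]
red x [-0.158 -0.153 -0.131]
```

In the tool's units: -0.03 m is -3, -0.06 m is -6.

```bash
echo '{"rows":[[-3,0,0,0,0,0],[-6,0,0,0,0,0],[-6,0,0,0,0,0],[-6,0,0,0,0,0],[-6,0,0,0,0,0]]}' | python3 drive.py | head -1
echo '{"rows":[[1.5,0,0,0,0,0],[3,0,0,0,0,0],[4.5,0,0,0,0,0],[5.8,0,0,0,0,0],[6,0,0,0,0,0]]}' | python3 drive.py|grep -v grip; python3 -c "
from h import *
here();jaw()"
echo '{"rows":[[-3,0,0,0,0,0],[-6,0,0,0,0,0],[-6,0,0,0,0,0],[-6,0,0,0,0,0],[-6,0,0,0,0,0]]}' | python3 drive.py | head -1
echo '{"rows":[[1.5,0,0,0,0,0],[3,0,0,0,0,0],[4.5,0,0,0,0,0],[5.8,0,0,0,0,0],[6,0,0,0,0,0]]}' | python3 drive.py|grep -v grip; python3 -c "
from h import *
here();jaw()"
echo '{"rows":[[-3,0,0,0,0,0],[-6,0,0,0,0,0],[-6,0,0,0,0,0],[-6,0,0,0,0,0],[-6,0,0,0,0,0]]}' | python3 drive.py | head -1
echo '{"rows":[[1.5,0,0,0,0,0],[3,0,0,0,0,0],[4.5,0,0,0,0,0],[5.8,0,0,0,0,0],[6,0,0,0,0,0]]}' | python3 drive.py|grep -v grip; python3 -c "
from h import *
here();jaw()"
echo '{"rows":[[-3,0,0,0,0,0],[-6,0,0,0,0,0],[-6,0,0,0,0,0],[-6,0,0,0,0,0],[-6,0,0,0,0,0]]}' | python3 drive.py|head -1; python3 -c "
from h import *
here();jaw()"
```

```text
clock: 12.15
clock: 12.65
tcp_pos: [0.4387, 0.1285, 0.2122]
orientation: [-0.881, 2.994, 0.006]
contact_force: [20.7, 12.3, -8.1]
clk 12.65 clamp xy [-0.1227  0.0002] tip z 0.1392 F clamp [24.1 -0.8 -8.1]
bar x [-0.1417 -0.1386 -0.1371]
red x [-0.159 -0.152 -0.13 ]
clock: 13.2
clock: 13.7
tcp_pos: [0.4388, 0.1285, 0.2122]
orientation: [-0.88, 2.994, 0.006]
contact_force: [19.2, 11.6, -7.0]
clk 13.7 clamp xy [-1.227e-01  1.000e-04] tip z 0.1392 F clamp [22.5 -0.6 -7. ]
bar x [-0.1378 -0.1373 -0.1368]
red x [-0.159 -0.153 -0.129]
clock: 14.25
clock: 14.75
tcp_pos: [0.4388, 0.1285, 0.2122]
orientation: [-0.88, 2.994, 0.006]
contact_force: [21.0, 11.8, -7.6]
clk 14.75 clamp xy [-1.226e-01  1.000e-04] tip z 0.1392 F clamp [24.  -1.5 -7.6]
bar x [-0.1436 -0.141  -0.1375]
red x [-0.159 -0.153 -0.13 ]
clock: 15.3
clk 15.3 clamp xy [-0.0712  0.0004] tip z 0.1355 F clamp [-1.  -0.2 -0.2]
bar x [-0.1464 -0.1431 -0.1403]
red x [-0.122 -0.114 -0.084]
```

The bar has stopped advancing (x ≈ -0.137, travel ≈ 0.031), so the last tooth is in. I'll lift clear and check.

In the tool's units: -0.15 m is -15, -0.14 m is -14.

```bash
echo '{"rows":[[0,0,-4,0,0,0],[0,0,-9,0,0,0],[0,0,-14,0,0,0],[0,5,-15,0,0,0],[0,10,-15,0,0,0]]}' | python3 drive.py; echo '{"rows":[[0,5,0,0,0,0],[0,10,0,0,0,0],[0,10,0,0,0,0],[0,10,0,0,0,0]]}' | python3 drive.py|head -1; python3 -c "
from h import *
here();jaw();bottle(-.04,.05);q,d=r.grab_frame('scene');cv2.imwrite('pics/s5.png',cv2.resize(q[125:255,195:355],None,fx=4.5,fy=4.5))"
```

```text
clock: 15.85
tcp_pos: [0.4301, 0.2405, 0.3618]
orientation: [-0.877, 3.011, 0.002]
contact_force: [0.3, 0.7, -0.0]
grip_width: 0.0002
gripper_force: 0.0
clock: 16.25
clk 16.25 clamp xy [-0.0703  0.2002] tip z 0.2857 F clamp [ 0.4 -0.8 -0.3]
bar x [-0.1456 -0.1427 -0.1401]
red x [-0.122 -0.114 -0.102]
scene captop 188 [-0.019 -0.012  0.105] [0.017 0.018 0.123]
  z 0.02 18 [[-0.026, -0.022], [-0.024, -0.019], [-0.003, 0.028]]
  z 0.04 41 [[-0.055, -0.022], [-0.053, -0.016], [-0.022, 0.018]]
  z 0.06 129 [[-0.054, -0.026], [-0.038, -0.012], [-0.019, 0.013]]
top captop 151 [-0.015 -0.014  0.112] [0.018 0.018 0.123]
  z 0.06 91 [[-0.051, -0.018], [-0.043, 0.0], [-0.027, 0.017]]
```

View pics/s5.png

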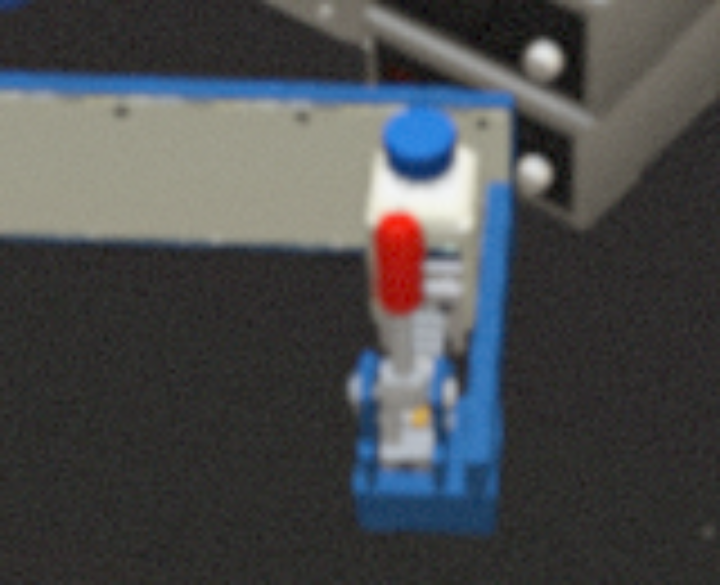

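The bottle is upright against the plate and the stop, with the pad on it. The lever is back at rest (red x = -0.114, as at the start), and strokes 4 and 5 gave no further travel. Handing in.

```bash
python3 -c "
from bench import r
print(r.hand_in())"
```

```text
the job is handed in; nothing more can be done
None
```

I handed the job in at about 16 s (the hand-in gave no verdict): the bottle was pushed upright up the plate, then slid to the end stop held lightly between the fingers with its base on the bench, and clamped with five full lever strokes; the last two moved the jaw no further (about 0.031 m by camera), the lever is back at rest, and the arm never went near the bystanders.

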